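Get the tea tin out from behind the syrup bottles

TASK

The brass tea tin stands at the back of the wire caddy, hemmed in by the three syrup bottles. Stand all three bottles aside on the black rubber mat, then lift out the tin and stand it on the round tray with the mug. Then gently put each bottle back upright in the caddy, on the very spot where it stood at the start, and leave the mug, the milk jug and the shaker where they are, upright.

Things in the scene. Friction and masses are not known exactly. Their poses are not given: they have to be found in the camera images.
- bottle_red_mid (a point): Syrup bottle: amber glass, red label and red screw cap, about 0.4 kg, 205 mm high, upright. Body 62 mm in diameter up to 125 mm above its foot, then a shoulder to a 26 mm neck; the cap, 30 mm in diameter, spans 168 to 205 mm above the foot and is rigidly fixed, so the bottle can be carried by it. The point is on its axis, half-way up (102.5 mm above the foot); z points up.
- bottle_yellow_mid (a point): Syrup bottle: amber glass, yellow label and yellow screw cap, about 0.4 kg, 205 mm high, upright. Body 62 mm in diameter up to 125 mm above its foot, then a shoulder to a 26 mm neck; the cap, 30 mm in diameter, spans 168 to 205 mm above the foot and is rigidly fixed, so the bottle can be carried by it. The point is on its axis, half-way up (102.5 mm above the foot); z points up.
- bottle_green_mid (a point): Syrup bottle: amber glass, green label and green screw cap, about 0.4 kg, 205 mm high, upright. Body 62 mm in diameter up to 125 mm above its foot, then a shoulder to a 26 mm neck; the cap, 30 mm in diameter, spans 168 to 205 mm above the foot and is rigidly fixed, so the bottle can be carried by it. The point is on its axis, half-way up (102.5 mm above the foot); z points up.
- tea_tin_mid (a point): Tea tin: round closed brass tin with a lid and a green band, 54 mm in diameter, 80 mm high, about 0.16 kg, upright in the middle of the caddy's back row; one bottle stands close on its left, one on its right, one in front (gaps of 4 to 14 mm), and the back rail is 4 mm behind it. The point is on its axis, half-way up (40 mm above its foot).
- caddy: Condiment caddy, fixed: wooden base 158 mm (its x) by 232 mm (its y); things in it stand on the base, 12 mm above the table. Black 5 mm wire rails run round it, 73 mm from the centre at front and back, 110 mm at the sides; back and side rails reach 85 mm above the table, the front one 48 mm. Origin under the base's centre, at table height; x points to the back (away from the robot), y to the left.
- mat: Black ribbed rubber service mat, lying fixed on the table at one side of the caddy, left or right: the side area for the bottles. 290 mm along its x, 150 mm along its y, 8 mm thick. Origin at the centre of its underside; roomy for three bottles 85 mm apart along its x.
- tray: Round grey serving tray with a steel rim, fixed on the table at the other side of the caddy. 230 mm in diameter; its flat floor is 6 mm above the table and reaches to a radius of 108 mm, the rim is 13 mm high. Origin at the centre of its underside. The mug stands on it off-centre; the opposite half is free for the tin.
- mug: Bystander: blue ceramic mug with a handle, 72 mm across without its handle, 85 mm high, standing on the tray 50 to 58 mm from the tray's centre. Origin at the centre of its underside; the handle is on its +y side. Leave it alone.
- milk_jug: Bystander: small open white ceramic milk pot, 48 mm in diameter, 62 mm high, in one front corner of the caddy. Origin at the centre of its underside. Leave it alone.
- shaker: Bystander: round steel shaker with a domed top, 43 mm in diameter, 92 mm high, in the other front corner of the caddy. Origin at the centre of its underside. Leave it alone.
Not all that is in view belongs to the job. Leave any blue or turquoise look-alike of the part that bears bottle_red_mid alone.

How it is judged:
By the outcome, as a careful person would: the job done as asked, in the order asked, and still so for the second after the job is handed in, with the robot touching nothing.
It also fails if it takes over 144 s, if anything falls off the work surface, if the arm or the gripper's body presses on something with over 40 N, if the wrist force passes 120 N, or if a joint passes its speed limit or range.

ROBOT

A 6-joint arm with a two-finger parallel gripper is mounted at the origin on the work surface. World frame = base frame: x ahead of the robot, y to its left, z up, the work surface at z = 0. Lengths are in m, angles in rad, forces in N, time in s.
With the tool pointing down it reaches from about 0.35 to 0.975 m from the base axis. Payload 4.9 kg.
Tool frame: the origin (TCP) lies midway between the tips of the shut fingers; the grasp point (between the pads) lies 19 mm behind it; z points along the fingers, y is the line along which they close (so a half turn about z gives the same grasp; the last joint's range is limited). The gripper opens to 85 mm and grips with 20 to 120 N. Pads are 22 mm wide; open, the fingers measure 114 mm over their backs; the gripper's body (76 mm by 85 mm) begins 54 mm behind the grasp point. The pads swing forward as they close: fully open they stand 13 mm farther back than shut.
Start: joints at [1.023, 0.053, 1.613, -0, 1.476, -0.119], TCP at [0.26, 0.568, 0.231] pointing down, gripper open.
Joint ranges: [-3.01, 3.01], [-1.01, 2.22], [0.06, 2.58], [-1.02, 4.17], [0.09, 2.62], [-3.14, 3.14]. Speed limits (rad/s): [2.57, 2.57, 3.14, 3.14, 3.14, 3.14].

INTERFACE

Orientations are given as a rotation vector (axis times angle).
In Python, from station import ctrl gives the robot as it stands. The module is installed in compiled form; this text tells all that it offers.
- The arm moves only by the shell command python3 -m handwheel 'ROWS' [OPENING] [FORCE]. ROWS is JSON, a list of rows, each a list of 2 entries, a list of its own where there are three numbers: the shift along the tool's x, y, z in cm, then the turn, a rotation vector about the tool's x, y, z in rad. In form: [[[tx, ty, tz], [ax, ay, az]], ...]. A call has 1 to 5 rows; each row is the pose to reach, as a shift and turn from the pose commanded when the call began, along the tool's axes at that moment; what a row does not reach only later rows make up. A row lasts 1/8 s, in which the tool goes at most 62.5 mm and 10.7 degrees, less where a joint would pass 70% of its speed; a pose out of reach is approached as far as the arm can. A call with a gripper value outside its range is refused whole. OPENING is the gripper's target within -1 to 1 (shut at 1, half-way at 0, fully open at -1), set as the call begins (- or left out, the last holds). The fingers move at their own pace and stop on an object; FORCE is the grip in N (left out, the last holds). Time passes only in rows, so rows that repeat a pose let the fingers close. It gives the time, the measured TCP pose, the force, the opening and the grip force at its end, in the units of the state.
- ctrl.get_obs(): the state, without advancing time (a new reading comes with each control period).
- ctrl.get_image(name): name is "scene" or "top" or "wrist"; returns the picture (384x512x3 uint8, blue, green, red); there is no depth.
- ctrl.calibration(name): a dict with "fx", "fy", "cx", "cy" (pixels), "k1" (the pictures are not rectified: a ray, as slopes to the right and down, at radius r is drawn at 1 + k1 r^2 times it, then the intrinsics apply), "R" (3x3) and "t" (3): a world point X has camera coordinates R X + t. Camera axes: x right, y down, z forward; pixel columns grow to the right and rows downward; lengths in m; the calibration is good to about 2 mm. A picture is of the moment at which its call begins: read the wrist's pose just before it. calibration takes no time and is no camera call; for the wrist camera it gives the pose at the moment of the call.
- ctrl.finish_job(): hands the job in; it is judged then, once.
Trained networks look in the newest picture that a camera, given by its name, has taken for a name from the list of things; names that differ only in an ending like _2 or _b are one class to them, and where a whole thing is asked for, a point or a joint stands for the part that bears it (a point fixed in the world has none). Each returns a list of dicts, best first, with "score" (0 to 1); they miss things now and then, are a little off and sometimes report something else, mostly with a low value. They report only what shows in the picture. A call takes as long as a camera call. They do not tell look-alikes from the thing itself.
- ctrl.look_for(camera, query): "position" ([column, row] in pixels, amid what is visible of it).
- ctrl.landmark_of(camera, query): "position" ([column, row] in pixels: a listed point, or the origin of a listed thing).
The state is a dict: "t": time; "q": joint angles; "dq": joint speeds; "effort": joint torques, N m; "tool_pos": TCP position; "tool_rot": TCP orientation; "contact_force": force on the tool from outside, world axes, zero at the start; "wrist_torque": the same for the moment, N m; "opening": finger opening in m; "grip_force": force on a finger pad.
Only numpy, scipy, OpenCV 4.12 (cv2) and the standard library are available. Lean on these libraries where they do the work, as an engineer would, in place of code of your own. Each camera call takes 0.05 s, during which the arm holds its last target. There are 200 camera calls.

## Working session

There is one attempt and no reset: what is moved stays moved. The work goes in short steps, Python scripts to look and compute and a shell command to move; the robot and the scene stay as the last step left them, time stands still between calls to the robot, and variables do not carry over. Pictures are saved under pics/ and viewed, at most 14 in all, crops included, and the job is handed in when it is done.

```bash
mkdir -p pics; cat > h.py <<'E'
import numpy as np, cv2
from station import ctrl
from scipy.spatial.transform import Rotation as Ro
def ray(cam,px,cal=None):
    c=cal or ctrl.calibration(cam)
    K=np.array([[c["fx"],0,c["cx"]],[0,c["fy"],c["cy"]],[0,0,1.]])
    d=np.array([(px[0]-c["cx"])/c["fx"],(px[1]-c["cy"])/c["fy"]]); u=d.copy()
    for _ in range(20): u=d/(1+c["k1"]*(u@u))
    R=np.array(c["R"]);t=np.array(c["t"])
    v=R.T@np.array([u[0],u[1],1]); return -R.T@t, v
def atz(cam,px,z,cal=None):
    o,v=ray(cam,px,cal); return o+v*(z-o[2])/v[2]
def proj(cam,X,cal=None):
    c=cal or ctrl.calibration(cam); p=np.array(c["R"])@np.array(X)+np.array(c["t"])
    u=p[:2]/p[2]; u=u*(1+c["k1"]*(u@u)); return np.array([c["fx"]*u[0]+c["cx"],c["fy"]*u[1]+c["cy"]])
def shift(target):
    "rows shift (cm, tool axes) from present TCP to target"
    o=ctrl.get_obs(); R=Ro.from_rotvec(o["tool_rot"]); return R.inv().apply(np.array(target)-o["tool_pos"])*100
E
python3 - <<'E'
from h import *
o=ctrl.get_obs();print(o["tool_pos"],o["tool_rot"],o["t"],o["opening"])
for c in ("scene","top"):
    cv2.imwrite(f"pics/{c}.png",ctrl.get_image(c)); k=ctrl.calibration(c); print(c,-np.array(k["R"]).T@np.array(k["t"]))
    for n,z in dict(bottle_red_mid=.1145,bottle_yellow_mid=.1145,bottle_green_mid=.1145,tea_tin_mid=.052,caddy=0,mat=0,tray=0,mug=.006,milk_jug=.012,shaker=.012).items():
        for d in ctrl.landmark_of(c,n)[:3]:
            print(c,n,round(d["score"],2),np.round(d["position"]),np.round(atz(c,d["position"],z),3))
print(ctrl.get_obs()["t"])
E
```

```text
[0.25954277 0.56787804 0.23003748] [-0.66829446 -3.06899044  0.00309194] 0.0 0.08585314590235536
scene [1.18726922 0.53248756 0.74214374]
scene bottle_red_mid 0.94 [309. 173.] [0.369 0.054 0.115]
scene bottle_red_mid 0.85 [269. 168.] [ 0.417 -0.048  0.115]
scene bottle_red_mid 0.85 [271. 253.] [0.68  0.164 0.115]
scene bottle_yellow_mid 0.72 [258. 209.] [0.583 0.046 0.115]
scene bottle_green_mid 0.86 [213. 191.] [ 0.599 -0.092  0.115]
scene tea_tin_mid 0.88 [231. 217.] [ 0.593 -0.038  0.052]
scene tea_tin_mid 0.72 [254. 205.] [ 0.514 -0.023  0.052]
scene tea_tin_mid 0.25 [213. 189.] [ 0.534 -0.159  0.052]
scene caddy 0.67 [241. 223.] [ 0.549 -0.04   0.   ]
scene mat 0.88 [371. 266.] [0.465 0.311 0.   ]
scene tray 0.63 [183. 179.] [ 0.507 -0.323  0.   ]
scene mug 0.82 [196. 185.] [ 0.51  -0.261  0.006]
scene mug 0.43 [238. 224.] [ 0.563 -0.039  0.006]
scene shaker 0.73 [229. 204.] [ 0.518 -0.114  0.012]
top [ 0.33914784 -0.00189366  1.10029405]
top bottle_red_mid 0.96 [263. 183.] [ 0.532 -0.044  0.115]
top bottle_red_mid 0.75 [177. 127.] [0.668 0.155 0.115]
top bottle_red_mid 0.67 [122. 217.] [0.456 0.275 0.115]
top bottle_yellow_mid 0.66 [228. 164.] [0.579 0.036 0.115]
top bottle_green_mid 0.87 [282. 158.] [ 0.59  -0.09   0.115]
top tea_tin_mid 0.7 [256. 163.] [ 0.595 -0.031  0.052]
top caddy 0.77 [259. 182.] [ 0.557 -0.04   0.   ]
top mat 0.8 [123. 216.] [0.473 0.304 0.   ]
top tray 0.63 [363. 205.] [ 0.495 -0.304  0.   ]
top mug 0.61 [348. 200.] [ 0.507 -0.267  0.006]
top milk_jug 0.55 [226. 198.] [0.514 0.044 0.012]
top shaker 0.78 [289. 197.] [ 0.516 -0.115  0.012]
1.1
```

View pics/scene.png

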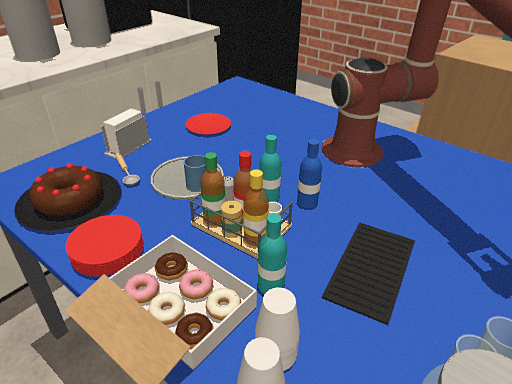

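View pics/top.png

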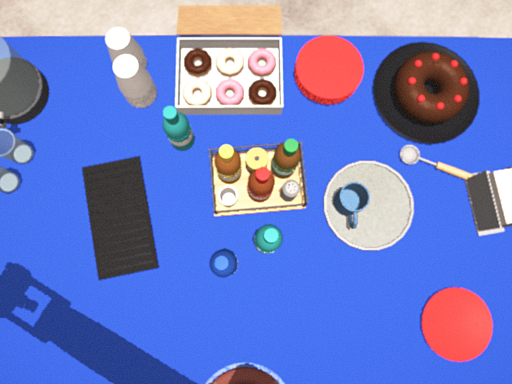

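The scene shows the amber bottles green (211,190), red (245,170) and yellow (257,210) in the caddy. The look-alikes outside it are turquoise at (270,165) and (272,255) and blue at (310,175). In top the real caps are red (265,174), yellow (227,152) and green (291,146), with the tin lid at (257,158). Only those three stand in the caddy around the tin, so they fit the description. I'll measure the caps and confirm them in one crop.

```bash
cat > seg.py <<'E'
from h import *
from scipy.optimize import least_squares
def caps(img,box):
    x0,y0,x1,y1=box; s=cv2.cvtColor(img,cv2.COLOR_BGR2HSV); out={}
    for n,(a,b) in dict(red=(0,6),yellow=(22,32),green=(50,75)).items():
        m=cv2.inRange(s,(a,150,90),(b,255,255))
        if n=="red": m|=cv2.inRange(s,(174,150,90),(180,255,255))
        k=np.zeros_like(m);k[y0:y1,x0:x1]=m[y0:y1,x0:x1]
        N,L,st,ce=cv2.connectedComponentsWithStats(k)
        out[n]=[(st[i,4],st[i,:4].tolist(),ce[i].round(1).tolist()) for i in sorted(range(1,N),key=lambda i:-st[i,4])[:3]]
    return out
E
python3 - <<'E'
from seg import *
for c,b in (("top",(205,135,312,218)),("scene",(190,145,300,260))):
    im=cv2.imread(f"pics/{c}.png"); print(c); [print(k,v) for k,v in caps(im,b).items()]
t=cv2.imread("pics/top.png")[130:220,200:315];s=cv2.imread("pics/scene.png")[145:265,185:300]
t=cv2.resize(t,None,fx=3.4,fy=3.4,interpolation=2);s=cv2.resize(s,None,fx=3.4,fy=3.4,interpolation=2)
o=np.zeros((410,790,3),np.uint8);o[:t.shape[0],:t.shape[1]]=t;o[:s.shape[0],395:395+s.shape[1]]=s[:410];cv2.imwrite("pics/crop.png",o)
E
```

```text
top
red [(np.int32(194), [255, 167, 16, 17], [262.1, 174.7]), (np.int32(41), [248, 185, 22, 12], [257.9, 193.0]), (np.int32(1), [270, 191, 1, 1], [270.0, 191.0])]
yellow [(np.int32(16), [221, 155, 12, 5], [227.5, 157.3]), (np.int32(5), [226, 176, 5, 1], [228.0, 176.0]), (np.int32(4), [221, 174, 4, 2], [222.5, 174.8])]
green [(np.int32(1), [293, 152, 1, 1], [293.0, 152.0])]
scene
red [(np.int32(186), [239, 151, 12, 18], [244.9, 159.6]), (np.int32(55), [234, 190, 11, 10], [238.6, 195.5]), (np.int32(5), [242, 210, 1, 5], [242.0, 212.0])]
yellow [(np.int32(224), [250, 170, 13, 19], [255.9, 178.9]), (np.int32(126), [243, 210, 26, 12], [254.7, 217.2]), (np.int32(54), [244, 228, 14, 8], [249.9, 232.3])]
green [(np.int32(83), [205, 159, 11, 11], [210.2, 163.9]), (np.int32(79), [202, 193, 22, 9], [212.6, 197.6]), (np.int32(29), [208, 211, 10, 5], [211.5, 213.6])]
```

View pics/crop.png

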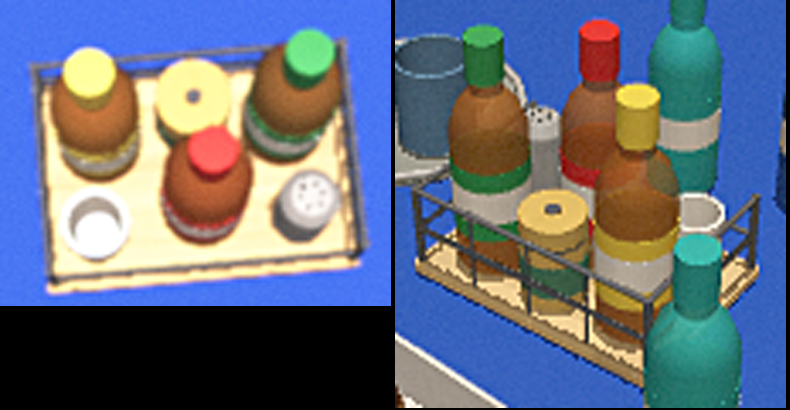

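The crop confirms the three amber bottles: yellow cap (90,71), red (215,147), green (310,51), tin lid (193,90). No turquoise or blue bottle is in the caddy. Next I work out the positions.

```bash
python3 - <<'E'
from h import *
f=lambda x,y:(200+(x+.5)/3.4-.5,130+(y+.5)/3.4-.5)
g=lambda x,y:(185+(x-395+.5)/3.4-.5,145+(y+.5)/3.4-.5)
P={}
for n,p,q,z in (("yellow",(91,68),(637,93),.217),("red",(216,144),(600,27),.217),("green",(311,48),(483,33),.217),("tin",(193,89),(553,211),.092),("jug",(95,222),(0,0),.06),("shk",(307,195),(0,0),.1)):
    print(n,atz("top",f(*p),z).round(4),atz("scene",g(*q),z).round(4) if q[0] else "")
a=atz("top",f(52,292),.0);b=atz("top",f(369,263),.0);print("frontcorners",a,b,np.degrees(np.arctan2((b-a)[0],-(b-a)[1])), np.linalg.norm(b-a))
a=atz("top",f(34,68),.085);b=atz("top",f(344,43),.085);print("backrail",a,b,np.degrees(np.arctan2((b-a)[0],-(b-a)[1])), np.linalg.norm(b-a))
for c in [(83,168),(138,158),(157,268),(98,278)]: print("mat",atz("top",c,.008).round(3))
for c in [(324,205),(413,205),(368,162),(368,248)]: print("tray",atz("top",c,.013).round(3))
for c in [(177,112),(270,237),(225,262)]: print("lookalike",atz("top",c,.205).round(3))
o=ctrl.get_obs();print(Ro.from_rotvec(o["tool_rot"]).as_matrix().round(3))
c=ctrl.calibration("wrist");print(-np.array(c["R"]).T@np.array(c["t"]),c["fx"],c["cx"])
E
```

```text
yellow [0.5837 0.0347 0.217 ] [0.5783 0.0347 0.217 ]
red [ 0.5356 -0.0413  0.217 ] [ 0.5288 -0.0415  0.217 ]
green [ 0.5959 -0.1007  0.217 ] [ 0.5905 -0.1007  0.217 ]
tin [ 0.6028 -0.0313  0.092 ] [ 0.5972 -0.0301  0.092 ]
jug [0.5144 0.0382 0.06  ] 
shk [ 0.5256 -0.1084  0.1   ] 
frontcorners [0.47196529 0.07242992 0.        ] [ 0.49215524 -0.16440305  0.        ] 4.872669549138929 0.23769200431525947
backrail [0.62038921 0.0802739  0.085     ] [ 0.63782094 -0.13897599  0.085     ] 4.545808828200031 0.21994176391201606
mat [0.595 0.41  0.008]
mat [0.621 0.27  0.008]
mat [0.342 0.214 0.008]
mat [0.319 0.357 0.008]
tray [ 0.495 -0.203  0.013]
tray [ 0.494 -0.43   0.013]
tray [ 0.606 -0.321  0.013]
tray [ 0.386 -0.309  0.013]
lookalike [0.671 0.141 0.205]
lookalike [ 0.402 -0.054  0.205]
lookalike [0.353 0.038 0.205]
[[-0.909  0.416 -0.   ]
 [ 0.416  0.909  0.   ]
 [ 0.     0.    -1.   ]]
[0.18688206 0.60098848 0.37437826] 294.01271277423604 255.31393026594722
```

```bash
python3 -m handwheel '[[[0,0,-4.5],[0,0,-0.15]],[[0,0,-9],[0,0,-0.3]],[[0,0,-9],[0,0,-0.429]],[[0,0,-9],[0,0,-0.429]]]' -0.4 40
python3 -m handwheel '[[[-1.8,-4,0],[0,0,0]],[[-3.6,-8,0],[0,0,0]],[[-5.4,-12,0],[0,0,0]],[[-7.2,-16,0],[0,0,0]],[[-9,-20,0],[0,0,0]]]'
python3 -m handwheel '[[[-1.8,-4,0],[0,0,0]],[[-3.6,-8,0],[0,0,0]],[[-5.4,-12,0],[0,0,0]],[[-7.2,-16,0],[0,0,0]],[[-9,-20,0],[0,0,0]]]'
python3 -m handwheel '[[[-1.8,-4,0],[0,0,0]],[[-3.6,-8,0],[0,0,0]],[[-5.4,-12,0],[0,0,0]],[[-7.2,-16,0],[0,0,0]],[[-9,-20,0],[0,0,0]]]'
cat >> seg.py <<'E'
def wrist_look(fn,pts):
    cal=ctrl.calibration("wrist"); o=ctrl.get_obs(); im=ctrl.get_image("wrist"); cv2.imwrite(fn,im)
    print(o["t"],np.round(o["tool_pos"],4),np.round(Ro.from_rotvec(o["tool_rot"]).as_matrix()[:2,:2],3).tolist())
    for n,X in pts.items(): print(n,proj("wrist",X,cal).round(1))
    return cal,im
E
python3 - <<'E'
from seg import *
P=dict(yellow=(.581,.0347,.217),red=(.532,-.0414,.217),green=(.593,-.1007,.217),tin=(.6,-.031,.092))
cal,im=wrist_look("pics/w1.png",P)
import pickle;pickle.dump(cal,open("w1.pkl","wb"))
E
```

```text
t: 1.6
tool_pos: [0.2599, 0.5685, 0.3219]
tool_rot: [0.002, 3.141, 0.001]
contact_force: [-1.0, -0.3, -1.2]
opening: 0.0597
grip_force: 0.0
t: 2.22
tool_pos: [0.3499, 0.3668, 0.3199]
tool_rot: [-0.003, -3.14, 0.002]
contact_force: [0.4, 0.1, -0.6]
opening: 0.0596
grip_force: 0.0
t: 2.85
tool_pos: [0.4399, 0.167, 0.32]
tool_rot: [-0.003, -3.14, 0.001]
contact_force: [-0.7, 0.5, 0.2]
opening: 0.0599
grip_force: 0.0
t: 3.48
tool_pos: [0.5299, -0.0329, 0.3199]
tool_rot: [-0.004, -3.14, -0.001]
contact_force: [1.0, 0.4, 0.0]
opening: 0.0597
grip_force: 0.0
3.475 [ 0.5299 -0.0329  0.3199] [[-1.0, 0.002], [0.002, 1.0]]
yellow [328.5 243.4]
red [246.8 194.2]
green [185.5 255. ]
tin [257.6 212.6]
```

View pics/w1.png

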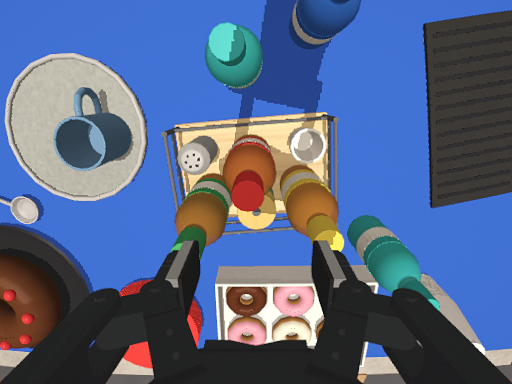

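The wrist picture agrees with the estimates: red cap top ≈(248,196) against a predicted (247,194), yellow ≈(330,241) against (328,243). I'll grasp red.

```bash
python3 -m handwheel '[[[-0.1,-0.9,0],[0,0,0]],[[-0.1,-0.9,4],[0,0,0]],[[-0.1,-0.9,8],[0,0,0]],[[-0.1,-0.9,12],[0,0,0]],[[-0.1,-0.9,14.3],[0,0,0]]]'
python3 -m handwheel '[[[0,0,0],[0,0,0]],[[0,0,0],[0,0,0]],[[0,0,0],[0,0,0]],[[0,0,0],[0,0,0]],[[0,0,0],[0,0,0]]]' 1 50
python3 -m handwheel '[[[0,0,0],[0,0,0]],[[0,0,0],[0,0,0]],[[0,0,-0.5],[0,0,0]],[[0,0,-1.5],[0,0,0]],[[0,0,-2.5],[0,0,0]]]'
```

```text
t: 4.15
tool_pos: [0.529, -0.0393, 0.1751]
tool_rot: [0.0, -3.137, -0.002]
contact_force: [0.6, -0.2, 0.0]
opening: 0.0599
grip_force: 0.0
t: 4.78
tool_pos: [0.5312, -0.0405, 0.1789]
tool_rot: [-0.0, 3.141, 0.0]
contact_force: [-0.6, -0.1, -1.1]
opening: 0.029
grip_force: 49.6
t: 5.4
tool_pos: [0.531, -0.0406, 0.2039]
tool_rot: [-0.0, 3.142, -0.0]
contact_force: [-0.0, 0.1, -4.5]
opening: 0.0288
grip_force: 49.6
```

```bash
python3 -m handwheel '[[[0,0,-2.5],[0,0,0]],[[0,0,-5],[0,0,0]],[[0,0,-7.5],[0,0,0]],[[0,0,-10],[0,0,0]],[[2,0,-10],[0,0,0]]]'
python3 -m handwheel '[[[2.5,2,0],[0,0,0]],[[3.5,6,0],[0,0,0]],[[4,10,0],[0,0,0]],[[4.2,14,0],[0,0,0]],[[4.2,18,0],[0,0,0]]]'
python3 -m handwheel '[[[0,4,0],[0,0,0]],[[0,8,0],[0,0,0]],[[0,12,0],[0,0,0]],[[0,15.5,0],[0,0,0]],[[0,17.4,0],[0,0,0]]]'
python3 -m handwheel '[[[0,0,0],[0,0,0]],[[0,0,3],[0,0,0]],[[0,0,6],[0,0,0]],[[0,0,9],[0,0,0]],[[0,0,11],[0,0,0]]]'
python3 - <<'E'
from seg import *
cv2.imwrite("pics/t2.png",cv2.resize(ctrl.get_image("scene")[100:340,160:420],None,fx=2.4,fy=2.4)); print(ctrl.get_obs()["tool_pos"])
E
```

```text
t: 6.02
tool_pos: [0.5125, -0.0409, 0.3073]
tool_rot: [-0.001, 3.136, -0.002]
contact_force: [-0.2, 0.8, -4.2]
opening: 0.0296
grip_force: 49.9
t: 6.65
tool_pos: [0.4687, 0.1407, 0.3043]
tool_rot: [-0.0, 3.14, 0.0]
contact_force: [-0.4, -0.1, -4.8]
opening: 0.029
grip_force: 50.3
t: 7.28
tool_pos: [0.4687, 0.3148, 0.3038]
tool_rot: [-0.003, 3.141, -0.0]
contact_force: [0.1, -0.4, -4.8]
opening: 0.0289
grip_force: 50.4
t: 7.9
tool_pos: [0.4686, 0.312, 0.1917]
tool_rot: [-0.002, -3.14, 0.002]
contact_force: [0.1, 0.2, -4.4]
opening: 0.0292
grip_force: 50.4
[0.46754099 0.31161344 0.18894654]
```

View pics/t2.png

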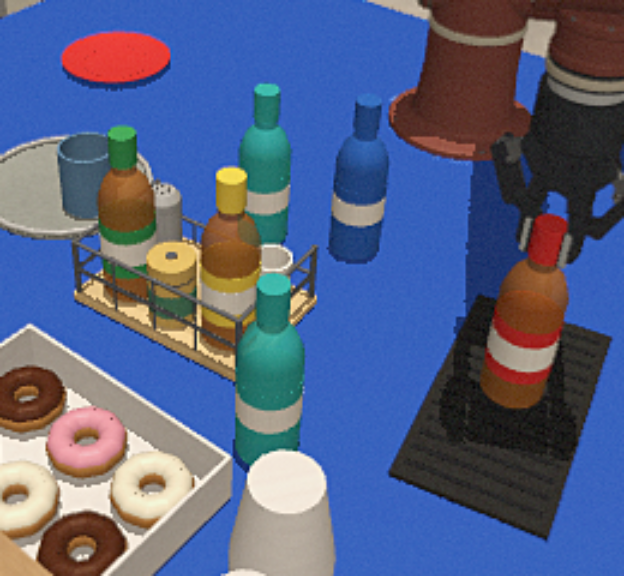

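Red hangs upright over the middle of the mat (bottle foot near (515,395)), clear of everything. I lower it gently.

```bash
python3 -m handwheel '[[[0,0,0.7],[0,0,0]],[[0,0,1.2],[0,0,0]],[[0,0,1.5],[0,0,0]],[[0,0,1.6],[0,0,0]],[[0,0,1.6],[0,0,0]]]'
python3 -m handwheel '[[[0,0,0.1],[0,0,0]],[[0,0,0.2],[0,0,0]],[[0,0,0.2],[0,0,0]]]'
```

```text
t: 8.57
tool_pos: [0.469, 0.3135, 0.1776]
tool_rot: [-0.0, 3.141, 0.0]
contact_force: [-0.1, -0.6, -4.7]
opening: 0.029
grip_force: 50.5
t: 8.95
tool_pos: [0.4688, 0.3134, 0.1751]
tool_rot: [0.0, -3.141, 0.0]
contact_force: [-0.0, -0.3, -4.9]
opening: 0.0292
grip_force: 50.5
```

```bash
python3 -m handwheel '[[[0,0,0.1],[0,0,0]],[[0,0,0.1],[0,0,0]]]'
python3 -m handwheel '[[[0,0,0.1],[0,0,0]],[[0,0,0.1],[0,0,0]]]'
```

```text
t: 9.2
tool_pos: [0.4691, 0.3135, 0.1749]
tool_rot: [-0.0, 3.141, 0.0]
contact_force: [-0.6, -0.9, -0.7]
opening: 0.0292
grip_force: 50.8
t: 9.45
tool_pos: [0.4695, 0.3136, 0.1749]
tool_rot: [-0.0, 3.14, 0.001]
contact_force: [-1.9, -1.6, 4.7]
opening: 0.0289
grip_force: 51.5
```

```bash
python3 -m handwheel '[[[0,0,0],[0,0,0]],[[0,0,0],[0,0,0]],[[0,0,0],[0,0,0]],[[0,0,0],[0,0,0]]]' -0.4
python3 -m handwheel '[[[0,0,-1],[0,0,0]],[[0,0,-4],[0,0,0]],[[0,0,-8],[0,0,0]],[[0,0,-12],[0,0,0]],[[0,0,-14],[0,0,0]]]'
python3 -m handwheel '[[[-2,-4,0],[0,0,0]],[[-4,-8.5,0],[0,0,0]],[[-6,-13,0],[0,0,0]],[[-7.5,-17.5,0],[0,0,0]],[[-9,-21,0],[0,0,0]]]'
python3 -m handwheel '[[[-1,-3,0],[0,0,0]],[[-2,-6,0],[0,0,0]],[[-2,-6.8,0],[0,0,0]],[[-2,-6.8,0],[0,0,0]]]'
python3 - <<'E'
from seg import *
P=dict(yellow=(.581,.0347,.217),green=(.593,-.1007,.217),redmat=(.4692,.3135,.213))
wrist_look("pics/w2.png",P)
E
```

```text
t: 9.95
tool_pos: [0.4689, 0.3134, 0.1731]
tool_rot: [0.0, -3.141, -0.0]
contact_force: [-0.6, 1.0, 0.8]
opening: 0.0598
grip_force: 0.0
t: 10.58
tool_pos: [0.4697, 0.3139, 0.3171]
tool_rot: [-0.0, 3.137, 0.003]
contact_force: [0.1, 0.7, -0.1]
opening: 0.0595
grip_force: 0.0
t: 11.2
tool_pos: [0.5591, 0.1017, 0.3126]
tool_rot: [-0.001, -3.14, 0.0]
contact_force: [-0.3, 0.2, -0.0]
opening: 0.0596
grip_force: 0.0
t: 11.7
tool_pos: [0.5786, 0.0355, 0.3129]
tool_rot: [-0.001, -3.141, -0.001]
contact_force: [-0.4, 0.5, 0.7]
opening: 0.0598
grip_force: 0.0
11.7 [0.5786 0.0355 0.3129] [[-1.0, 0.0], [0.0, 1.0]]
yellow [255.6 197. ]
green [103.5 209.8]
redmat [579.8  71.7]
```

View pics/w2.png

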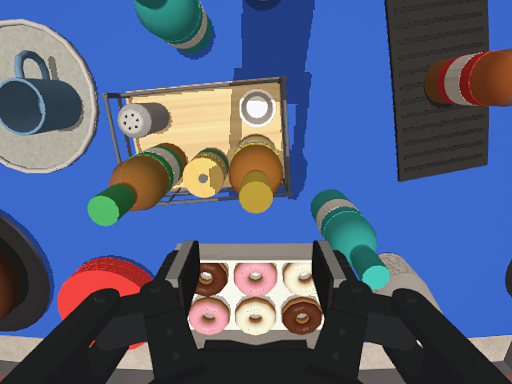

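Yellow cap top is at (256,197), exactly as predicted. The red bottle stands on the mat (480,80). I'll grasp yellow.

```bash
python3 -m handwheel '[[[-0.2,-0.1,2],[0,0,0]],[[-0.2,-0.1,6],[0,0,0]],[[-0.2,-0.1,10],[0,0,0]],[[-0.2,-0.1,12.5],[0,0,0]],[[-0.2,-0.1,13.5],[0,0,0]]]'
python3 -m handwheel '[[[0,0,0],[0,0,0]],[[0,0,0],[0,0,0]],[[0,0,0],[0,0,0]],[[0,0,0],[0,0,0]],[[0,0,0],[0,0,0]]]' 1 50
python3 -m handwheel '[[[0,0,0],[0,0,0]],[[0,0,-0.5],[0,0,0]],[[0,0,-2.5],[0,0,0]],[[0,0,-5],[0,0,0]],[[0,0,-7.5],[0,0,0]]]'
python3 -m handwheel '[[[0,0,-2.5],[0,0,0]],[[0,0,-5],[0,0,0]],[[0,0,-5],[0,0,0]]]'
```

```text
t: 12.38
tool_pos: [0.579, 0.0353, 0.1747]
tool_rot: [0.002, -3.137, -0.001]
contact_force: [-0.2, 0.1, -0.2]
opening: 0.0598
grip_force: 0.0
t: 13.0
tool_pos: [0.5816, 0.0346, 0.1795]
tool_rot: [-0.0, 3.139, 0.0]
contact_force: [0.1, 0.5, 1.8]
opening: 0.0287
grip_force: 50.1
t: 13.62
tool_pos: [0.5806, 0.0343, 0.2542]
tool_rot: [0.0, -3.141, 0.001]
contact_force: [-0.0, 0.0, -4.3]
opening: 0.0288
grip_force: 49.8
t: 14.0
tool_pos: [0.5821, 0.0342, 0.3066]
tool_rot: [-0.0, 3.136, -0.001]
contact_force: [1.1, 0.1, -5.3]
opening: 0.0289
grip_force: 49.9
```

```bash
python3 -m handwheel '[[[2,2,0],[0,0,0]],[[2.9,6,0],[0,0,0]],[[2.9,10,0],[0,0,0]],[[2.9,14,0],[0,0,0]],[[2.9,18,0],[0,0,0]]]'
python3 -m handwheel '[[[0,4,0],[0,0,0]],[[0,8,0],[0,0,0]],[[0,11.5,0],[0,0,0]],[[0,11.5,0],[0,0,0]],[[0,11.5,2],[0,0,0]]]'
python3 -m handwheel '[[[0,0,3],[0,0,0]],[[0,0,6],[0,0,0]],[[0,0,8.5],[0,0,0]],[[0,0,10],[0,0,0]],[[0,0,10.4],[0,0,0]]]'
python3 -m handwheel '[[[0,0,0],[0,0,0]],[[0,0,0.1],[0,0,0]],[[0,0,0.2],[0,0,0]],[[0,0,0.2],[0,0,0]]]'
```

```text
t: 14.62
tool_pos: [0.5511, 0.2154, 0.3014]
tool_rot: [0.0, -3.139, 0.002]
contact_force: [-0.2, -0.4, -4.8]
opening: 0.0292
grip_force: 50.4
t: 15.25
tool_pos: [0.5525, 0.3294, 0.2836]
tool_rot: [-0.0, 3.139, 0.001]
contact_force: [0.1, 1.0, -5.2]
opening: 0.029
grip_force: 50.9
t: 15.88
tool_pos: [0.551, 0.3284, 0.177]
tool_rot: [-0.001, -3.139, 0.002]
contact_force: [-0.4, -0.8, -4.9]
opening: 0.0286
grip_force: 50.6
t: 16.38
tool_pos: [0.552, 0.3296, 0.1777]
tool_rot: [-0.001, 3.141, 0.0]
contact_force: [0.5, -0.3, -5.3]
opening: 0.0287
grip_force: 50.6
```

```bash
python3 -m handwheel '[[[0,0,0.1],[0,0,0]],[[0,0,0.2],[0,0,0]],[[0,0,0.2],[0,0,0]]]'
python3 -m handwheel '[[[0,0,0.1],[0,0,0]],[[0,0,0.1],[0,0,0]]]'
```

```text
t: 16.75
tool_pos: [0.552, 0.3295, 0.1755]
tool_rot: [-0.0, 3.141, 0.0]
contact_force: [-0.1, 0.6, -3.0]
opening: 0.0288
grip_force: 51.1
t: 17.0
tool_pos: [0.5523, 0.3296, 0.1756]
tool_rot: [-0.0, 3.14, 0.001]
contact_force: [-1.4, -0.2, 0.9]
opening: 0.0291
grip_force: 51.4
```

```bash
python3 -m handwheel '[[[0,0,0],[0,0,0]],[[0,0,0],[0,0,0]],[[0,0,0],[0,0,0]],[[0,0,0],[0,0,0]]]' -0.4
python3 -m handwheel '[[[0,0,-1],[0,0,0]],[[0,0,-4],[0,0,0]],[[0,0,-8],[0,0,0]],[[0,0,-12],[0,0,0]],[[0,0,-14],[0,0,0]]]'
python3 -m handwheel '[[[0,-4,0],[0,0,0]],[[0,-9,0],[0,0,0]],[[0,-14,0],[0,0,0]],[[0,-19,0],[0,0,0]],[[0,-24,0],[0,0,0]]]'
python3 -m handwheel '[[[-1,-5,0],[0,0,0]],[[-2,-10,0],[0,0,0]],[[-3,-15,0],[0,0,0]],[[-4.1,-18,0],[0,0,0]],[[-4.1,-19,0],[0,0,0]]]'
python3 - <<'E'
from seg import *
for i in range(1): wrist_look("pics/w3.png",dict(green=(.593,-.1007,.217)))
im=cv2.imread("pics/w3.png");m=cv2.inRange(cv2.cvtColor(im,cv2.COLOR_BGR2HSV),(50,120,60),(75,255,255))
N,L,st,ce=cv2.connectedComponentsWithStats(m);[print(st[i],ce[i]) for i in sorted(range(1,N),key=lambda i:-st[i,4])[:3]]
E
```

```text
t: 17.5
tool_pos: [0.552, 0.3295, 0.1743]
tool_rot: [-0.0, 3.141, 0.0]
contact_force: [-0.2, 0.3, 0.3]
opening: 0.0601
grip_force: 0.0
t: 18.12
tool_pos: [0.5527, 0.3299, 0.3183]
tool_rot: [-0.0, 3.137, 0.003]
contact_force: [0.2, 0.2, 0.5]
opening: 0.0597
grip_force: 0.0
t: 18.75
tool_pos: [0.5515, 0.0879, 0.3137]
tool_rot: [0.001, -3.141, 0.0]
contact_force: [1.2, -0.2, -1.4]
opening: 0.0599
grip_force: 0.0
t: 19.38
tool_pos: [0.5929, -0.1021, 0.3133]
tool_rot: [-0.003, -3.14, -0.001]
contact_force: [0.1, 0.0, -0.3]
opening: 0.0597
grip_force: 0.0
19.375 [ 0.5929 -0.1021  0.3133] [[-1.0, 0.002], [0.002, 1.0]]
green [258.2 194.5]
[ 241  170   34   41 1094] [257.15630713 190.45246801]
[243 141  31   7  34] [258.20588235 142.67647059]
[237 146   5   5   5] [239. 148.]
```

View pics/w3.png

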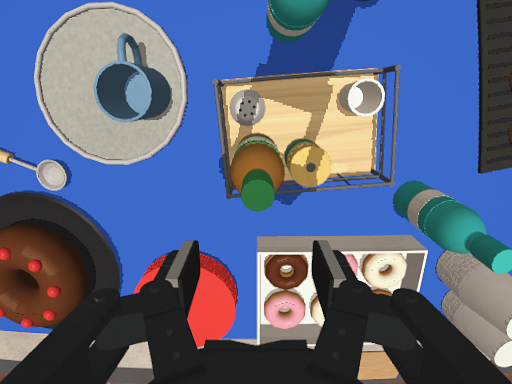

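Green cap top at (258,194) matches the prediction. I'll grasp green and carry it to the near spot on the mat, staying at x≥0.5 past the look-alikes.

```bash
python3 -m handwheel '[[[0,0,2],[0,0,0]],[[0,0,6],[0,0,0]],[[0,0,10],[0,0,0]],[[0,0,12.5],[0,0,0]],[[0,0,13.5],[0,0,0]]]'
python3 -m handwheel '[[[0,0,0],[0,0,0]],[[0,0,0],[0,0,0]],[[0,0,0],[0,0,0]],[[0,0,0],[0,0,0]],[[0,0,0],[0,0,0]]]' 1 50
python3 -m handwheel '[[[0,0,0],[0,0,0]],[[0,0,-0.5],[0,0,0]],[[0,0,-2.5],[0,0,0]],[[0,0,-5],[0,0,0]],[[0,0,-7.5],[0,0,0]]]'
python3 -m handwheel '[[[0,0,-2.5],[0,0,0]],[[0,0,-5],[0,0,0]],[[0,0,-5],[0,0,0]]]'
python3 -m handwheel '[[[1,4,0],[0,0,0]],[[2,8,0],[0,0,0]],[[3.5,12.5,0],[0,0,0]],[[5,17,0],[0,0,0]],[[6,21,0],[0,0,0]]]'
python3 -m handwheel '[[[2,4,0],[0,0,0]],[[5,8,0],[0,0,0]],[[8,11.5,0],[0,0,0]],[[11,14.5,0],[0,0,0]],[[13.5,17,0],[0,0,0]]]'
python3 -m handwheel '[[[1.2,1.6,0],[0,0,0]],[[1.2,1.6,0],[0,0,0]],[[1.2,1.6,3],[0,0,0]],[[1.2,1.6,6],[0,0,0]],[[1.2,1.6,9],[0,0,0]]]'
```

```text
t: 20.05
tool_pos: [0.5911, -0.0986, 0.1757]
tool_rot: [0.003, -3.137, -0.003]
contact_force: [-0.3, -0.0, -0.2]
opening: 0.0596
grip_force: 0.0
t: 20.68
tool_pos: [0.5938, -0.1006, 0.1806]
tool_rot: [-0.0, 3.139, -0.0]
contact_force: [0.9, 1.5, 3.1]
opening: 0.0294
grip_force: 50.3
t: 21.3
tool_pos: [0.5925, -0.1006, 0.2551]
tool_rot: [0.0, -3.14, -0.0]
contact_force: [0.6, -0.2, -5.2]
opening: 0.0287
grip_force: 49.8
t: 21.68
tool_pos: [0.594, -0.1009, 0.3076]
tool_rot: [-0.0, 3.137, -0.003]
contact_force: [0.5, -0.4, -4.7]
opening: 0.029
grip_force: 50.1
t: 22.3
tool_pos: [0.5314, 0.1108, 0.3025]
tool_rot: [0.001, -3.139, 0.0]
contact_force: [0.6, 0.6, -5.4]
opening: 0.0288
grip_force: 50.5
t: 22.92
tool_pos: [0.396, 0.2801, 0.3026]
tool_rot: [0.001, -3.139, 0.002]
contact_force: [0.1, -0.0, -5.6]
opening: 0.029
grip_force: 50.5
t: 23.55
tool_pos: [0.386, 0.2944, 0.2124]
tool_rot: [-0.001, -3.141, 0.002]
contact_force: [0.3, 0.3, -4.7]
opening: 0.0284
grip_force: 50.7
```

```bash
python3 -m handwheel '[[[0,0,1.5],[0,0,0]],[[0,0,2.7],[0,0,0]],[[0,0,3.3],[0,0,0]],[[0,0,3.5],[0,0,0]],[[0,0,3.5],[0,0,0]]]'
python3 -m handwheel '[[[0,0,0.1],[0,0,0]],[[0,0,0.2],[0,0,0]],[[0,0,0.2],[0,0,0]]]'
python3 -m handwheel '[[[0,0,0.1],[0,0,0]],[[0,0,0.1],[0,0,0]]]'
```

```text
t: 24.18
tool_pos: [0.3863, 0.2957, 0.18]
tool_rot: [-0.0, 3.141, 0.001]
contact_force: [0.5, -0.2, -4.0]
opening: 0.0288
grip_force: 50.5
t: 24.55
tool_pos: [0.3859, 0.2954, 0.1773]
tool_rot: [0.0, -3.142, 0.0]
contact_force: [0.6, 0.0, -4.9]
opening: 0.0288
grip_force: 50.5
t: 24.8
tool_pos: [0.3861, 0.2955, 0.1766]
tool_rot: [-0.0, 3.141, 0.0]
contact_force: [-0.1, -0.8, -2.8]
opening: 0.0292
grip_force: 51.0
```

```bash
python3 -m handwheel '[[[0,0,0.1],[0,0,0]],[[0,0,0.1],[0,0,0]]]'
python3 -m handwheel '[[[0,0,0],[0,0,0]],[[0,0,0],[0,0,0]],[[0,0,0],[0,0,0]],[[0,0,0],[0,0,0]]]' -0.4
python3 -m handwheel '[[[0,0,-1],[0,0,0]],[[0,0,-4],[0,0,0]],[[0,0,-8],[0,0,0]],[[0,0,-12],[0,0,0]],[[0,0,-14],[0,0,0]]]'
python3 -m handwheel '[[[-2.5,-4,0],[0,0,0]],[[-5,-8,0],[0,0,0]],[[-7.5,-12,0],[0,0,0]],[[-10,-16,0],[0,0,0]],[[-12.5,-20,0],[0,0,0]]]' -0.9
python3 -m handwheel '[[[-2.5,-4,0],[0,0,0]],[[-5,-8,0],[0,0,0]],[[-8,-11,0],[0,0,0]],[[-8.9,-12.6,0],[0,0,0]],[[-8.9,-12.6,0],[0,0,0]]]'
python3 - <<'E'
from seg import *
wrist_look("pics/w4.png",dict(tin=(.600,-.031,.092)))
ca=ctrl.calibration("wrist"); print(ctrl.landmark_of("wrist","tea_tin_mid")[:1])
for p in [(255,195)]: print(atz("wrist",p,.092))
E
```

```text
t: 25.05
tool_pos: [0.3864, 0.2956, 0.1766]
tool_rot: [-0.0, 3.14, 0.001]
contact_force: [-1.5, -0.6, 3.1]
opening: 0.0284
grip_force: 51.4
t: 25.55
tool_pos: [0.3859, 0.2954, 0.1752]
tool_rot: [0.0, -3.142, -0.0]
contact_force: [0.1, -0.1, 0.8]
opening: 0.0599
grip_force: 0.0
t: 26.18
tool_pos: [0.3866, 0.2958, 0.3188]
tool_rot: [-0.0, 3.137, 0.004]
contact_force: [1.4, 0.1, -0.9]
opening: 0.0595
grip_force: 0.0
t: 26.8
tool_pos: [0.5113, 0.094, 0.3147]
tool_rot: [0.0, -3.141, -0.0]
contact_force: [0.1, 1.6, 0.0]
opening: 0.0813
grip_force: 0.0
t: 27.42
tool_pos: [0.5997, -0.031, 0.3145]
tool_rot: [-0.002, -3.14, -0.001]
contact_force: [0.2, 0.4, -0.1]
opening: 0.0813
grip_force: 0.0
27.425 [ 0.5997 -0.031   0.3145] [[-1.0, 0.001], [0.001, 1.0]]
tin [256.1 163. ]
[{'position': [254.4, 153.8], 'score': 0.71}]
[ 0.6429512  -0.03113979  0.092     ]
```

View pics/w4.png

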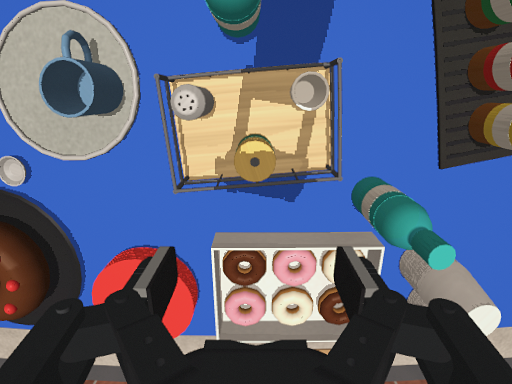

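All three bottles stand upright on the mat. The tin lid is at (255,161), giving x≈0.598, and the way to it is free. I descend on the tin.

```bash
python3 -m handwheel '[[[0.2,-0.1,4],[0,0,0]],[[0.2,-0.1,8],[0,0,0]],[[0.2,-0.1,12],[0,0,0]],[[0.2,-0.1,15],[0,0,0]],[[0.2,-0.1,17.5],[0,0,0]]]'
python3 -m handwheel '[[[0,0,2],[0,0,0]],[[0,0,4],[0,0,0]],[[0,0,6.5],[0,0,0]],[[0,0,8.5],[0,0,0]],[[0,0,9.5],[0,0,0]]]'
python3 -m handwheel '[[[0,0,0],[0,0,0]],[[0,0,0],[0,0,0]],[[0,0,0],[0,0,0]],[[0,0,0],[0,0,0]],[[0,0,0],[0,0,0]]]' 1 40
python3 -m handwheel '[[[0,0,0],[0,0,0]],[[0,0,-0.5],[0,0,0]],[[0,0,-2],[0,0,0]],[[0,0,-4],[0,0,0]],[[0,0,-6],[0,0,0]]]'
```

```text
t: 28.15
tool_pos: [0.5969, -0.0299, 0.1392]
tool_rot: [0.003, -3.141, -0.001]
contact_force: [-0.4, -0.5, 0.5]
opening: 0.0811
grip_force: 0.0
t: 28.78
tool_pos: [0.5973, -0.0313, 0.0438]
tool_rot: [0.001, -3.14, -0.0]
contact_force: [-0.1, 0.2, 0.5]
opening: 0.0815
grip_force: 0.0
t: 29.4
tool_pos: [0.5986, -0.0317, 0.0461]
tool_rot: [-0.0, 3.14, -0.0]
contact_force: [-1.2, -0.4, 2.0]
opening: 0.0531
grip_force: 42.3
t: 30.02
tool_pos: [0.5984, -0.0316, 0.1074]
tool_rot: [-0.0, 3.14, -0.0]
contact_force: [-0.1, -0.2, -1.4]
opening: 0.0529
grip_force: 42.3
```

```bash
python3 -m handwheel '[[[0,0,-4],[0,0,0]],[[0,0,-8],[0,0,0]],[[0,0,-12],[0,0,0]],[[0,0,-13],[0,0,0]]]'
python3 -m handwheel '[[[1.5,-4,0],[0,0,0]],[[3,-8,0],[0,0,0]],[[4.5,-12,0],[0,0,0]],[[6,-16,0],[0,0,0]],[[7.5,-20,0],[0,0,0]]]'
python3 -m handwheel '[[[1.5,-4,0],[0,0,0]],[[3,-8,0],[0,0,0]],[[4.3,-12,0],[0,0,0]],[[4.3,-14,0],[0,0,0]],[[4.3,-14,0],[0,0,0]]]'
python3 -m handwheel '[[[0,0,4],[0,0,0]],[[0,0,8],[0,0,0]],[[0,0,12],[0,0,0]],[[0,0,14],[0,0,0]],[[0,0,14],[0,0,0]]]'
python3 - <<'E'
from seg import *
im=ctrl.get_image("top");cv2.imwrite("pics/t5.png",cv2.resize(im[120:280,290:450],None,fx=3.5,fy=3.5));print(ctrl.get_obs()["tool_pos"])
E
```

```text
t: 30.52
tool_pos: [0.5998, -0.0318, 0.2407]
tool_rot: [-0.0, 3.134, -0.002]
contact_force: [0.5, -0.5, -1.3]
opening: 0.0533
grip_force: 42.4
t: 31.15
tool_pos: [0.5218, -0.2324, 0.234]
tool_rot: [0.0, -3.14, -0.002]
contact_force: [0.1, 0.1, -1.9]
opening: 0.0532
grip_force: 42.7
t: 31.78
tool_pos: [0.4797, -0.372, 0.2343]
tool_rot: [-0.002, -3.141, -0.003]
contact_force: [0.1, 0.8, -1.5]
opening: 0.0529
grip_force: 42.8
t: 32.4
tool_pos: [0.4796, -0.3699, 0.0936]
tool_rot: [0.002, -3.139, -0.004]
contact_force: [0.1, -0.4, -1.4]
opening: 0.0533
grip_force: 42.7
[ 0.48053335 -0.37110071  0.09567213]
```

View pics/t5.png

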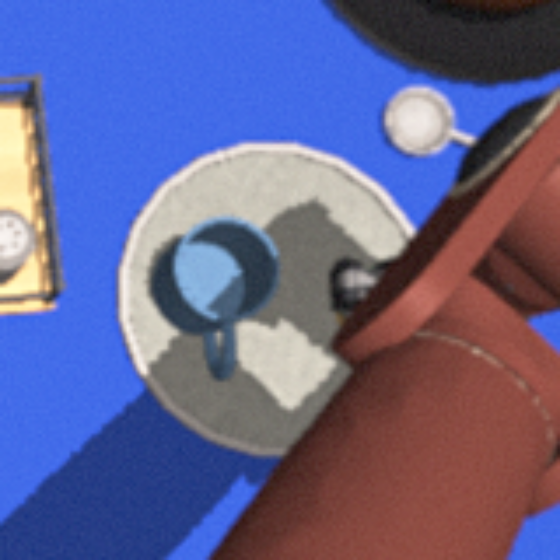

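The fingers and tin (350,285) are clear of the mug (right edge at 278) over the free half of the tray. I lower.

```bash
python3 -m handwheel '[[[0,0,2],[0,0,0]],[[0,0,4],[0,0,0]],[[0,0,4.8],[0,0,0]],[[0,0,5.2],[0,0,0]],[[0,0,5.2],[0,0,0]]]'
python3 -m handwheel '[[[0,0,0.1],[0,0,0]],[[0,0,0.2],[0,0,0]],[[0,0,0.2],[0,0,0]]]'
python3 -m handwheel '[[[0,0,0.1],[0,0,0]],[[0,0,0.1],[0,0,0]]]'
```

```text
t: 33.08
tool_pos: [0.48, -0.3716, 0.0431]
tool_rot: [0.0, -3.141, -0.0]
contact_force: [-0.1, 0.1, -0.9]
opening: 0.0532
grip_force: 42.7
t: 33.45
tool_pos: [0.4801, -0.3716, 0.0415]
tool_rot: [-0.0, 3.141, -0.0]
contact_force: [-0.0, 0.3, -3.2]
opening: 0.0531
grip_force: 42.7
t: 33.7
tool_pos: [0.48, -0.3715, 0.0402]
tool_rot: [0.0, -3.141, -0.0]
contact_force: [-0.2, -0.3, -1.5]
opening: 0.0531
grip_force: 42.7
```

```bash
python3 -m handwheel '[[[0,0,0.1],[0,0,0]],[[0,0,0.1],[0,0,0]]]'
python3 -m handwheel '[[[0,0,0.1],[0,0,0]],[[0,0,0.1],[0,0,0]]]'
```

```text
t: 33.95
tool_pos: [0.4801, -0.3716, 0.0401]
tool_rot: [0.0, -3.141, -0.0]
contact_force: [-3.3, 2.3, 4.0]
opening: 0.053
grip_force: 43.2
t: 34.2
tool_pos: [0.4801, -0.3716, 0.0401]
tool_rot: [0.001, -3.141, -0.001]
contact_force: [-4.4, 3.2, 10.4]
opening: 0.0529
grip_force: 43.9
```

```bash
python3 -m handwheel '[[[0,0,0],[0,0,0]],[[0,0,0],[0,0,0]],[[0,0,0],[0,0,0]],[[0,0,0],[0,0,0]]]' -0.6 50
python3 -m handwheel '[[[0,0,-1],[0,0,0]],[[0,0,-4],[0,0,0]],[[0,0,-9],[0,0,0]],[[0,0,-14],[0,0,0]],[[0,0,-19],[0,0,0]]]'
python3 -m handwheel '[[[0,0,-5],[0,0,0]],[[0,0,-8.6],[0,0,0]],[[0,0,-8.6],[0,0,0]]]' -0.4
python3 - <<'E'
from seg import *
im=ctrl.get_image("wrist");cv2.imwrite("pics/w6.png",im);print(ctrl.get_obs()["tool_pos"],proj("wrist",(.48,-.3716,.086)))
E
```

```text
t: 34.7
tool_pos: [0.48, -0.3715, 0.0381]
tool_rot: [0.0, -3.141, -0.0]
contact_force: [-0.6, -0.9, -0.3]
opening: 0.0685
grip_force: 0.0
t: 35.33
tool_pos: [0.48, -0.3715, 0.2308]
tool_rot: [-0.0, 3.141, -0.001]
contact_force: [0.2, -0.6, -0.4]
opening: 0.0684
grip_force: 0.0
t: 35.7
tool_pos: [0.4812, -0.3727, 0.3201]
tool_rot: [-0.0, 3.135, -0.01]
contact_force: [0.8, -0.2, -0.5]
opening: 0.0599
grip_force: 0.0
[ 0.48054539 -0.37199242  0.31694564] [257.11519358 160.12822876]
```

View pics/w6.png

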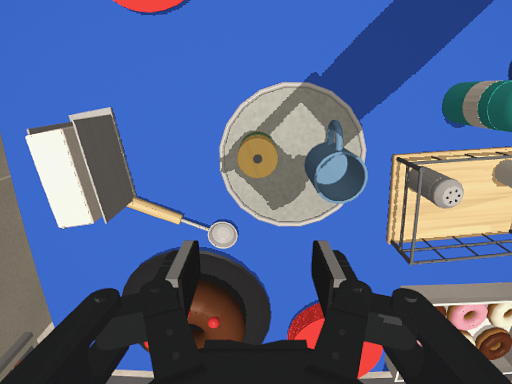

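The tin stands upright on the tray at (257,157), inside the rim and apart from the mug. Next, green.

```bash
python3 -m handwheel '[[[0,4,0],[0,0,0]],[[0,9,0],[0,0,0]],[[0,14,0],[0,0,0]],[[0,19,0],[0,0,0]],[[0,24,0],[0,0,0]]]'
python3 -m handwheel '[[[1,5,0],[0,0,0]],[[2,10,0],[0,0,0]],[[3.5,15,0],[0,0,0]],[[5,20,0],[0,0,0]],[[6.5,25,0],[0,0,0]]]'
python3 -m handwheel '[[[1,5,0],[0,0,0]],[[2,10,0],[0,0,0]],[[2.9,15,0],[0,0,0]],[[2.9,17.7,0],[0,0,0]],[[2.9,17.7,0],[0,0,0]]]'
python3 - <<'E'
from seg import *
wrist_look("pics/w7.png",dict(green=(.3862,.2955,.213),red=(.4692,.3135,.213),yellow=(.5522,.3296,.213)))
print(shift((.3862,.2955,.1766)))
im=cv2.imread("pics/w7.png");m=cv2.inRange(cv2.cvtColor(im,cv2.COLOR_BGR2HSV),(50,120,60),(75,255,255))
N,L,st,ce=cv2.connectedComponentsWithStats(m);[print(st[i],ce[i]) for i in sorted(range(1,N),key=lambda i:-st[i,4])[:2]]
E
```

```text
t: 36.38
tool_pos: [0.479, -0.1297, 0.3121]
tool_rot: [-0.0, -3.139, -0.002]
contact_force: [0.5, 0.5, -0.3]
opening: 0.0599
grip_force: 0.0
t: 37.0
tool_pos: [0.4135, 0.1198, 0.3123]
tool_rot: [-0.0, -3.139, 0.0]
contact_force: [1.8, 0.3, 0.6]
opening: 0.0599
grip_force: 0.0
t: 37.62
tool_pos: [0.3848, 0.2963, 0.3121]
tool_rot: [0.005, -3.138, 0.003]
contact_force: [0.1, 0.4, -0.3]
opening: 0.0599
grip_force: 0.0
37.625 [0.3848 0.2963 0.3121] [[-1.0, -0.003], [-0.003, 1.0]]
green [255.9 195.1]
red [274.3 276.9]
yellow [287.4 342.9]
[-0.14672725  0.04493507 13.58146956]
[ 238  170   34   41 1062] [254.72504708 190.586629  ]
[246 141  23   5  25] [257.44 142.36]
```

View pics/w7.png

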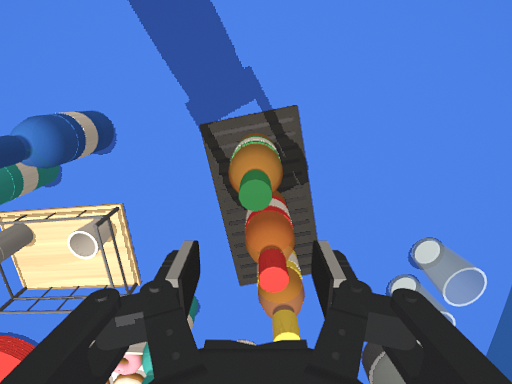

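Green cap at (255,194) is as expected, with red and yellow standing behind it. I pick green and return it along the same route.

```bash
python3 -m handwheel '[[[0,0,2],[0,0,0]],[[0,0,6],[0,0,0]],[[0,0,10],[0,0,0]],[[0,0,12.7],[0,0,0]],[[0,0,13.7],[0,0,0]]]'
python3 -m handwheel '[[[0,0,0],[0,0,0]],[[0,0,0],[0,0,0]],[[0,0,0],[0,0,0]],[[0,0,0],[0,0,0]],[[0,0,0],[0,0,0]]]' 1 50
python3 -m handwheel '[[[0,0,0],[0,0,0]],[[0,0,-0.5],[0,0,0]],[[0,0,-2.5],[0,0,0]],[[0,0,-5],[0,0,0]],[[0,0,-7.5],[0,0,0]]]'
python3 -m handwheel '[[[0,0,-2.5],[0,0,0]],[[0,0,-5.2],[0,0,0]],[[0,0,-5.2],[0,0,0]]]'
python3 -m handwheel '[[[-2,-2.5,0],[0,0,0]],[[-4.5,-5.5,0],[0,0,0]],[[-8,-9.5,0],[0,0,0]],[[-11.5,-14,0],[0,0,0]],[[-14.7,-18.6,0],[0,0,0]]]'
python3 -m handwheel '[[[-1.2,-4,0],[0,0,0]],[[-2.5,-8,0],[0,0,0]],[[-3.8,-12.5,0],[0,0,0]],[[-5,-17,0],[0,0,0]],[[-6,-21,0],[0,0,0]]]'
python3 -m handwheel '[[[0,0,0],[0,0,0]],[[0,0,0],[0,0,0]],[[0,0,0],[0,0,0]]]'
python3 -c "
from h import *
print(shift((.593,-.1005,.180)))"
```

```text
t: 38.3
tool_pos: [0.3845, 0.2935, 0.1737]
tool_rot: [-0.002, -3.137, 0.004]
contact_force: [0.1, -0.6, 1.3]
opening: 0.0599
grip_force: 0.0
t: 38.92
tool_pos: [0.3866, 0.2957, 0.1785]
tool_rot: [-0.0, 3.139, 0.001]
contact_force: [0.3, -1.0, 3.3]
opening: 0.0287
grip_force: 50.2
t: 39.55
tool_pos: [0.3855, 0.2953, 0.2532]
tool_rot: [0.0, -3.141, 0.0]
contact_force: [-0.0, 0.3, -4.3]
opening: 0.0287
grip_force: 50.0
t: 39.92
tool_pos: [0.3868, 0.296, 0.3074]
tool_rot: [-0.001, 3.137, 0.004]
contact_force: [0.1, 0.1, -4.3]
opening: 0.029
grip_force: 50.1
t: 40.55
tool_pos: [0.5331, 0.108, 0.3023]
tool_rot: [0.001, -3.139, -0.0]
contact_force: [1.3, 1.1, -4.3]
opening: 0.0292
grip_force: 50.4
t: 41.18
tool_pos: [0.5924, -0.1019, 0.3021]
tool_rot: [-0.0, -3.138, -0.002]
contact_force: [0.4, 0.7, -4.9]
opening: 0.0288
grip_force: 50.4
t: 41.55
tool_pos: [0.5926, -0.0994, 0.3037]
tool_rot: [0.002, -3.141, -0.001]
contact_force: [0.1, 0.0, -4.9]
opening: 0.0287
grip_force: 50.7
[-0.05111318 -0.11604426 12.36530825]
```

```bash
python3 -m handwheel '[[[0,0,2.5],[0,0,0]],[[0,0,5.5],[0,0,0]],[[0,0,8.5],[0,0,0]],[[0,0,10.5],[0,0,0]],[[0,0,11.3],[0,0,0]]]'
python3 -m handwheel '[[[0,0,0.3],[0,0,0]],[[0,0,0.6],[0,0,0]],[[0,0,0.6],[0,0,0]],[[0,0,0.6],[0,0,0]]]'
python3 -c "
from h import *
print(shift((.593,-.1005,.180)))"
python3 -m handwheel '[[[0,0,0.1],[0,0,0]],[[0,0,0.2],[0,0,0]],[[0,0,0.2],[0,0,0]]]'
python3 -m handwheel '[[[0,0,0.1],[0,0,0]],[[0,0,0.1],[0,0,0]]]'
```

```text
t: 42.18
tool_pos: [0.5923, -0.0998, 0.1898]
tool_rot: [0.002, -3.139, -0.001]
contact_force: [0.3, 0.3, -5.2]
opening: 0.0286
grip_force: 50.8
t: 42.68
tool_pos: [0.5933, -0.1007, 0.186]
tool_rot: [-0.0, 3.141, -0.001]
contact_force: [0.1, -0.6, -5.1]
opening: 0.0287
grip_force: 50.8
[0.03310357 0.01765665 0.60288844]
t: 43.05
tool_pos: [0.5929, -0.1005, 0.1831]
tool_rot: [0.0, -3.141, -0.0]
contact_force: [-0.4, -0.2, -4.8]
opening: 0.0282
grip_force: 50.8
t: 43.3
tool_pos: [0.5931, -0.1005, 0.1826]
tool_rot: [-0.0, 3.141, -0.0]
contact_force: [-0.4, -0.2, -4.2]
opening: 0.0291
grip_force: 51.1
```

```bash
for i in 1; do python3 -m handwheel '[[[0,0,0.1],[0,0,0]],[[0,0,0.1],[0,0,0]]]'; done
python3 -m handwheel '[[[0,0,0.05],[0,0,0]],[[0,0,0.1],[0,0,0]],[[0,0,0.1],[0,0,0]]]'
```

```text
t: 43.55
tool_pos: [0.5935, -0.1006, 0.1826]
tool_rot: [-0.0, 3.14, -0.0]
contact_force: [-1.3, 0.5, 2.4]
opening: 0.0291
grip_force: 51.4
t: 43.92
tool_pos: [0.5938, -0.1007, 0.1826]
tool_rot: [-0.0, 3.139, -0.001]
contact_force: [-1.7, 0.2, 6.8]
opening: 0.0286
grip_force: 52.0
```

```bash
python3 -m handwheel '[[[0,0,0],[0,0,0]],[[0,0,0],[0,0,0]],[[0,0,0],[0,0,0]],[[0,0,0],[0,0,0]]]' -0.4
python3 -m handwheel '[[[0,0,-1],[0,0,0]],[[0,0,-4],[0,0,0]],[[0,0,-8],[0,0,0]],[[0,0,-12],[0,0,0]],[[0,0,-13.4],[0,0,0]]]'
python3 -m handwheel '[[[0,0,0],[0,0,0]],[[0,0,0],[0,0,0]]]'
python3 - <<'E'
from seg import *
wrist_look("pics/w8.png",dict(green=(.593,-.1007,.217)))
print(shift((.552,.3295,.1765)))
im=cv2.imread("pics/w8.png");m=cv2.inRange(cv2.cvtColor(im,cv2.COLOR_BGR2HSV),(50,120,60),(75,255,255))
N,L,st,ce=cv2.connectedComponentsWithStats(m);[print(st[i],ce[i]) for i in sorted(range(1,N),key=lambda i:-st[i,4])[:2]]
E
```

```text
t: 44.42
tool_pos: [0.5929, -0.1005, 0.18]
tool_rot: [0.0, -3.141, -0.0]
contact_force: [1.0, -0.5, 0.9]
opening: 0.0599
grip_force: 0.0
t: 45.05
tool_pos: [0.5941, -0.1008, 0.3187]
tool_rot: [-0.0, 3.136, -0.003]
contact_force: [-0.8, -0.4, 0.4]
opening: 0.0596
grip_force: 0.0
t: 45.3
tool_pos: [0.5922, -0.1003, 0.3119]
tool_rot: [0.0, -3.138, -0.002]
contact_force: [0.2, -0.1, -0.5]
opening: 0.0597
grip_force: 0.0
45.3 [ 0.5922 -0.1003  0.3119] [[-1.0, -0.0], [-0.0, 1.0]]
green [256.  195.9]
[ 3.95674415 42.96451058 13.57713513]
[ 239  170   33   42 1098] [254.79599271 190.98816029]
[238 141  34   8  40] [255.225 143.25 ]
```

Green is back within about 1 mm: the blob-to-prediction offset is (−1.2,−4.9) px now and was (−1.0,−4.1) before. Next, yellow.

```bash
python3 -m handwheel '[[[0,4,0],[0,0,0]],[[0,9,0],[0,0,0]],[[1,14,0],[0,0,0]],[[2,19,0],[0,0,0]],[[3,24,0],[0,0,0]]]'
python3 -m handwheel '[[[0.4,5,0],[0,0,0]],[[0.8,10,0],[0,0,0]],[[1.1,15,0],[0,0,0]],[[1.1,19,0],[0,0,0]],[[1.1,19,0],[0,0,0]]]'
python3 -m handwheel '[[[0,0,0],[0,0,0]],[[0,0,0],[0,0,0]],[[0,0,0],[0,0,0]]]'
python3 -c "
from h import *
print(shift((.5522,.3295,.1765)))"
python3 -m handwheel '[[[0,0,2],[0,0,0]],[[0,0,6],[0,0,0]],[[0,0,10],[0,0,0]],[[0,0,12.5],[0,0,0]],[[0,0,13.6],[0,0,0]]]'
python3 -m handwheel '[[[0,0,0],[0,0,0]],[[0,0,0],[0,0,0]],[[0,0,0],[0,0,0]],[[0,0,0],[0,0,0]],[[0,0,0],[0,0,0]]]' 1 50
python3 -m handwheel '[[[0,0,0],[0,0,0]],[[0,0,-0.5],[0,0,0]],[[0,0,-2.5],[0,0,0]],[[0,0,-5],[0,0,0]],[[0,0,-7.5],[0,0,0]]]'
python3 -m handwheel '[[[0,0,-2.5],[0,0,0]],[[0,0,-5],[0,0,0]],[[0,0,-5],[0,0,0]],[[0,0,-5],[0,0,0]]]'
```

```text
t: 45.98
tool_pos: [0.5618, 0.1409, 0.3122]
tool_rot: [0.0, -3.139, 0.001]
contact_force: [-0.2, 0.3, -0.4]
opening: 0.0598
grip_force: 0.0
t: 46.6
tool_pos: [0.5507, 0.3315, 0.3116]
tool_rot: [0.006, -3.138, 0.002]
contact_force: [-0.1, -0.4, -0.4]
opening: 0.06
grip_force: 0.0
t: 46.98
tool_pos: [0.5521, 0.3285, 0.3144]
tool_rot: [0.002, 3.142, -0.0]
contact_force: [0.3, 0.1, 0.6]
opening: 0.0598
grip_force: 0.0
[-4.11362088e-03  1.05240895e-01  1.37862929e+01]
t: 47.6
tool_pos: [0.5504, 0.3285, 0.1746]
tool_rot: [-0.0, -3.137, 0.003]
contact_force: [0.8, -1.0, 0.1]
opening: 0.0598
grip_force: 0.0
t: 48.22
tool_pos: [0.5526, 0.3298, 0.1796]
tool_rot: [-0.0, 3.14, 0.001]
contact_force: [0.4, -0.1, 2.2]
opening: 0.0291
grip_force: 50.2
t: 48.85
tool_pos: [0.5515, 0.3293, 0.2542]
tool_rot: [0.0, -3.141, 0.001]
contact_force: [1.2, 0.4, -4.4]
opening: 0.0288
grip_force: 49.9
t: 49.35
tool_pos: [0.5514, 0.3292, 0.3021]
tool_rot: [0.0, -3.14, 0.001]
contact_force: [0.5, 0.3, -5.5]
opening: 0.029
grip_force: 50.1
```

```bash
python3 -m handwheel '[[[0,-3,0],[0,0,0]],[[0,-7,0],[0,0,0]],[[0,-11,0],[0,0,0]],[[0,-15,0],[0,0,0]],[[0,-19,0],[0,0,0]]]'
python3 -m handwheel '[[[-1,-4,0],[0,0,0]],[[-2,-8,0],[0,0,0]],[[-2.9,-10.5,0],[0,0,0]],[[-2.9,-10.5,0],[0,0,0]],[[-2.9,-10.5,0],[0,0,0]]]'
python3 -m handwheel '[[[0,0,2.5],[0,0,0]],[[0,0,5.5],[0,0,0]],[[0,0,8.5],[0,0,0]],[[0,0,10.5],[0,0,0]],[[0,0,11.3],[0,0,0]]]'
python3 -m handwheel '[[[0,0,0.3],[0,0,0]],[[0,0,0.5],[0,0,0]],[[0,0,0.5],[0,0,0]],[[0,0,0.5],[0,0,0]]]'
python3 -c "
from h import *
print(shift((.581,.0345,.1832)))"
python3 -m handwheel '[[[0,0,0.1],[0,0,0]],[[0,0,0.2],[0,0,0]],[[0,0,0.2],[0,0,0]]]'
```

```text
t: 49.98
tool_pos: [0.5509, 0.1381, 0.301]
tool_rot: [0.0, -3.138, 0.001]
contact_force: [0.1, -0.0, -5.1]
opening: 0.0286
grip_force: 50.4
t: 50.6
tool_pos: [0.5803, 0.0349, 0.3018]
tool_rot: [0.0, -3.139, -0.001]
contact_force: [-0.4, 0.0, -3.9]
opening: 0.0291
grip_force: 50.6
t: 51.22
tool_pos: [0.58, 0.0352, 0.1885]
tool_rot: [0.002, -3.139, -0.0]
contact_force: [0.1, -0.5, -5.7]
opening: 0.0288
grip_force: 50.6
t: 51.72
tool_pos: [0.5814, 0.0344, 0.1861]
tool_rot: [-0.0, 3.14, -0.0]
contact_force: [-0.8, -1.1, -4.9]
opening: 0.0287
grip_force: 50.6
[0.0366651  0.01128322 0.28819539]
t: 52.1
tool_pos: [0.5811, 0.0344, 0.1835]
tool_rot: [-0.0, 3.141, -0.0]
contact_force: [-1.7, 0.2, -5.0]
opening: 0.0288
grip_force: 50.9
```

```bash
python3 -m handwheel '[[[0,0,0.1],[0,0,0]],[[0,0,0.1],[0,0,0]]]'
python3 -m handwheel '[[[0,0,0.05],[0,0,0]],[[0,0,0.1],[0,0,0]],[[0,0,0.1],[0,0,0]]]'
```

```text
t: 52.35
tool_pos: [0.5815, 0.0344, 0.1836]
tool_rot: [-0.0, 3.14, -0.0]
contact_force: [-1.9, 0.1, 1.6]
opening: 0.0284
grip_force: 51.0
t: 52.72
tool_pos: [0.5818, 0.0345, 0.1835]
tool_rot: [-0.0, 3.139, -0.0]
contact_force: [-2.3, -0.1, 7.4]
opening: 0.0289
grip_force: 51.5
```

```bash
python3 -m handwheel '[[[0,0,0],[0,0,0]],[[0,0,0],[0,0,0]],[[0,0,0],[0,0,0]],[[0,0,0],[0,0,0]]]' -0.4
python3 -m handwheel '[[[0,0,-1],[0,0,0]],[[0,0,-4],[0,0,0]],[[0,0,-8],[0,0,0]],[[0,0,-12],[0,0,0]],[[0,0,-13.4],[0,0,0]]]'
python3 -m handwheel '[[[1.5,4,0],[0,0,0]],[[3.5,9,0],[0,0,0]],[[5.5,14,0],[0,0,0]],[[7.5,19,0],[0,0,0]],[[9.5,24,0],[0,0,0]]]'
python3 -m handwheel '[[[1.7,3.9,0],[0,0,0]],[[1.7,3.9,0],[0,0,0]],[[1.7,3.9,0],[0,0,0]],[[1.7,3.9,0],[0,0,0]],[[1.7,3.9,0],[0,0,0]]]'
python3 -c "
from h import *
print(shift((.4689,.3134,.175)))"
```

```text
t: 53.22
tool_pos: [0.5809, 0.0345, 0.181]
tool_rot: [0.0, -3.141, -0.0]
contact_force: [0.3, 0.6, -0.5]
opening: 0.0597
grip_force: 0.0
t: 53.85
tool_pos: [0.5822, 0.0344, 0.3196]
tool_rot: [-0.0, 3.135, -0.001]
contact_force: [-0.4, 0.1, -0.0]
opening: 0.0595
grip_force: 0.0
t: 54.48
tool_pos: [0.4847, 0.2758, 0.3142]
tool_rot: [0.0, -3.14, 0.001]
contact_force: [0.7, 1.1, -0.1]
opening: 0.0599
grip_force: 0.0
t: 55.1
tool_pos: [0.4694, 0.3125, 0.3152]
tool_rot: [-0.002, -3.141, 0.0]
contact_force: [0.5, 0.4, -0.2]
opening: 0.0597
grip_force: 0.0
[ 0.0498376   0.09104039 14.01923704]
```

```bash
python3 -m handwheel '[[[0,0,2],[0,0,0]],[[0,0,6],[0,0,0]],[[0,0,10],[0,0,0]],[[0,0,12.7],[0,0,0]],[[0,0,13.8],[0,0,0]]]'
python3 -m handwheel '[[[0,0,0],[0,0,0]],[[0,0,0],[0,0,0]],[[0,0,0],[0,0,0]],[[0,0,0],[0,0,0]],[[0,0,0],[0,0,0]]]' 1 50
python3 -m handwheel '[[[0,0,0],[0,0,0]],[[0,0,-0.5],[0,0,0]],[[0,0,-2.5],[0,0,0]],[[0,0,-5],[0,0,0]],[[0,0,-7.5],[0,0,0]]]'
python3 -m handwheel '[[[0,0,-2.5],[0,0,0]],[[0,0,-5.2],[0,0,0]],[[0,0,-5.2],[0,0,0]]]'
python3 -m handwheel '[[[0,-4,0],[0,0,0]],[[0,-8,0],[0,0,0]],[[0,-12,0],[0,0,0]],[[0,-16,0],[0,0,0]],[[0,-20,0],[0,0,0]]]'
python3 -m handwheel '[[[-0.3,-3.5,0],[0,0,0]],[[-0.8,-7,0],[0,0,0]],[[-1.7,-11,0],[0,0,0]],[[-3,-14.5,0],[0,0,0]],[[-4.2,-15.4,0],[0,0,0]]]'
python3 -m handwheel '[[[-1.2,0,0],[0,0,0]],[[-2,0,0],[0,0,0]],[[-2,0,0],[0,0,0]],[[-2,0,0],[0,0,0]],[[-2,0,0],[0,0,0]]]'
python3 -c "
from h import *
print(shift((.531,-.0405,.1825)))"
```

```text
t: 55.72
tool_pos: [0.4673, 0.3124, 0.1736]
tool_rot: [-0.0, -3.137, 0.004]
contact_force: [0.3, -0.2, -0.0]
opening: 0.0599
grip_force: 0.0
t: 56.35
tool_pos: [0.4696, 0.3137, 0.1785]
tool_rot: [-0.0, 3.139, 0.001]
contact_force: [0.7, 0.2, 2.5]
opening: 0.0288
grip_force: 50.1
t: 56.98
tool_pos: [0.4685, 0.3134, 0.2534]
tool_rot: [0.001, -3.141, 0.0]
contact_force: [0.1, -0.3, -3.8]
opening: 0.0287
grip_force: 49.8
t: 57.35
tool_pos: [0.4699, 0.314, 0.3079]
tool_rot: [-0.0, 3.136, 0.004]
contact_force: [-0.0, 0.5, -4.3]
opening: 0.0289
grip_force: 50.0
t: 57.98
tool_pos: [0.468, 0.1122, 0.3026]
tool_rot: [0.001, -3.139, 0.0]
contact_force: [0.1, -0.3, -4.7]
opening: 0.0289
grip_force: 50.5
t: 58.6
tool_pos: [0.5106, -0.0421, 0.3027]
tool_rot: [-0.004, -3.139, -0.001]
contact_force: [-0.1, 0.2, -5.0]
opening: 0.0289
grip_force: 50.7
t: 59.22
tool_pos: [0.5308, -0.0402, 0.3044]
tool_rot: [-0.001, 3.141, -0.0]
contact_force: [1.4, 0.6, -3.9]
opening: 0.0286
grip_force: 50.7
[-0.02207884 -0.03165763 12.19277662]
```

```bash
python3 -m handwheel '[[[0,0,2.5],[0,0,0]],[[0,0,5.5],[0,0,0]],[[0,0,8.5],[0,0,0]],[[0,0,10.5],[0,0,0]],[[0,0,11.3],[0,0,0]]]'
python3 -m handwheel '[[[0,0,0.3],[0,0,0]],[[0,0,0.6],[0,0,0]],[[0,0,0.6],[0,0,0]],[[0,0,0.6],[0,0,0]]]'
python3 -m handwheel '[[[0,0,0.1],[0,0,0]],[[0,0,0.2],[0,0,0]],[[0,0,0.2],[0,0,0]]]'
python3 -m handwheel '[[[0,0,0.05],[0,0,0]],[[0,0,0.1],[0,0,0]],[[0,0,0.1],[0,0,0]]]'
```

```text
t: 59.85
tool_pos: [0.5303, -0.0404, 0.19]
tool_rot: [0.0, -3.14, -0.001]
contact_force: [-0.4, 0.2, -3.9]
opening: 0.0292
grip_force: 50.7
t: 60.35
tool_pos: [0.5313, -0.0406, 0.186]
tool_rot: [-0.0, 3.141, -0.0]
contact_force: [0.2, 0.3, -4.4]
opening: 0.0288
grip_force: 50.7
t: 60.72
tool_pos: [0.5309, -0.0405, 0.1831]
tool_rot: [0.0, -3.141, -0.0]
contact_force: [0.0, -0.2, -3.9]
opening: 0.0288
grip_force: 50.7
t: 61.1
tool_pos: [0.5311, -0.0406, 0.1826]
tool_rot: [-0.0, 3.141, -0.0]
contact_force: [0.7, -0.0, -2.8]
opening: 0.0289
grip_force: 50.9
```

Contact is starting. I press on slightly, release, back off, and move clear for the final look.

```bash
python3 -m handwheel '[[[0,0,0.1],[0,0,0]],[[0,0,0.15],[0,0,0]],[[0,0,0.15],[0,0,0]]]'
python3 -m handwheel '[[[0,0,0],[0,0,0]],[[0,0,0],[0,0,0]],[[0,0,0],[0,0,0]],[[0,0,0],[0,0,0]]]' -0.4
python3 -m handwheel '[[[0,0,-1],[0,0,0]],[[0,0,-4],[0,0,0]],[[0,0,-8],[0,0,0]],[[0,0,-12],[0,0,0]],[[0,0,-13.4],[0,0,0]]]'
python3 -m handwheel '[[[2,4,0],[0,0,0]],[[4,8,0],[0,0,0]],[[6,13,0],[0,0,0]],[[8,18,0],[0,0,0]],[[9,23,0],[0,0,0]]]'
python3 -m handwheel '[[[2,5,0],[0,0,0]],[[4,10,0],[0,0,0]],[[6,15,0],[0,0,0]],[[8,20,0],[0,0,0]],[[8,20,0],[0,0,0]]]'
python3 - <<'E'
from seg import *
a=ctrl.get_image("top");b=ctrl.get_image("scene");cv2.imwrite("pics/top9.png",a);cv2.imwrite("pics/sc9.png",b)
o=np.zeros((560,790,3),np.uint8)
def put(im,x,y):o[y:y+im.shape[0],x:x+im.shape[1]]=im
r=lambda im,f:cv2.resize(im,None,fx=f,fy=f,interpolation=2)
t0=cv2.imread("pics/top.png")
put(r(t0[130:220,200:315],2.2),0,0);put(r(a[130:220,200:315],2.2),260,0);put(r(b[140:260,150:330],2.6),0,210);put(r(a[150:260,310:430],2.2),520,0)
cv2.imwrite("pics/fin.png",o)
# image shift of each cap before/after
for c,bx in (("top",dict(r=(250,160,280,190),y=(215,140,242,166),g=(280,135,303,160))),("scene",dict(r=(235,148,256,172),y=(247,167,268,192),g=(202,150,220,174)))):
    n=a if c=="top" else b; p=cv2.imread(f"pics/{c}.png")
    for k,(x0,y0,x1,y1) in bx.items():
        g=lambda i:np.float32(cv2.cvtColor(i[y0:y1,x0:x1],cv2.COLOR_BGR2HSV)[...,1])
        print(c,k,np.round(cv2.phaseCorrelate(g(p),g(n)),2))
E
```

```text
t: 61.48
tool_pos: [0.5317, -0.0406, 0.1826]
tool_rot: [-0.0, 3.14, -0.001]
contact_force: [-1.6, 1.1, 5.6]
opening: 0.0286
grip_force: 51.7
t: 61.98
tool_pos: [0.5309, -0.0405, 0.1806]
tool_rot: [0.0, -3.141, -0.0]
contact_force: [-0.0, 0.0, 0.9]
opening: 0.0601
grip_force: 0.0
t: 62.6
tool_pos: [0.5321, -0.0408, 0.3188]
tool_rot: [-0.0, 3.136, -0.002]
contact_force: [-0.2, -0.6, 0.1]
opening: 0.0598
grip_force: 0.0
t: 63.22
tool_pos: [0.4396, 0.1908, 0.3139]
tool_rot: [0.0, -3.141, 0.0]
contact_force: [1.3, 1.0, 0.3]
opening: 0.0601
grip_force: 0.0
t: 63.85
tool_pos: [0.3589, 0.3916, 0.3133]
tool_rot: [0.008, -3.139, 0.002]
contact_force: [0.1, -0.4, 0.1]
opening: 0.06
grip_force: 0.0Traceback (most recent call last):
  File "<stdin>", line 14, in <module>
    return _wrapfunc(a, 'round', decimals=decimals, out=out)
    return _wrapit(obj, method, *args, **kwds)
    conv = _array_converter(obj)
ValueError: setting an array element with a sequence. The requested array has an inhomogeneous shape after 1 dimensions. The detected shape was (2,) + inhomogeneous part.
```

View pics/fin.png

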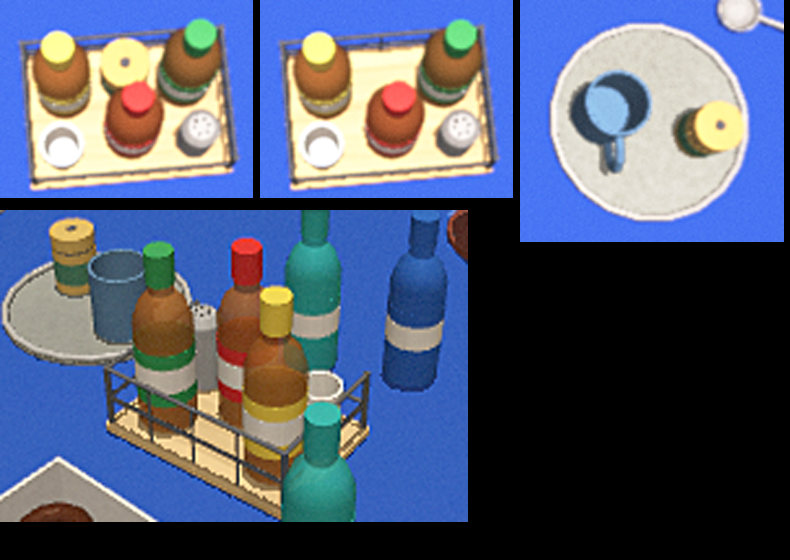

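The last picture shows the caps where they started: yellow (58,47) → (59,47), red (138,97) → (138,97), green (200,38) → (201,36). The tin (715,127) stands on the tray with the mug, and the jug and shaker have not moved. I hand in.

```bash
python3 -c "
from station import ctrl
print(ctrl.finish_job())"
```

```text
the job is handed in; nothing more can be done
None
```

The job is handed in: the tea tin stands on the tray with the mug, all three bottles are back upright within about 1–2 mm of where they started (judged from the pictures), and the mug, milk jug and shaker were not touched; it took about 64 s of the 144 s allowed.

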